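Book out a glaze tub with the stand-hung label scanner

TASK

Book out the square glaze tub: press the round key on the stock terminal, then take the scanner wand from its fork and aim it straight at the barcode label on the square tub's lid, its lens about 80 mm off, holding it steady there for about a second and a half without touching the tub. Hang the wand back upright on its fork by its collar and let go, then press the long bar key to confirm. Press each of those keys all the way down and let it come back up, leave the square key alone, and do not knock the pots, bottles and jars standing around.

Things in the scene. Friction and masses are not known exactly. Their poses are not given: they have to be found in the camera images.
- wand: loose scanner wand, 171 long, 200 g, hung upright on the fork. Origin: on its axis at its collar's underside; z along the axis from lens to grip; it looks along -z. Collar: disc 54 across, z 0 to 6. Grip: block 34 (x) by 28 (y), z 6 to 76. Neck: 25 across, z 0 to -47. Head: 44 (x) by 30 (y), z -47 to -95, lens window in its end. Black and grey plastic
- lens (a point): centre of the wand's lens window, 95 below the collar's underside; axes of the wand
- spot (a point): imaginary point 80 ahead of the lens on the wand's axis, where its reading is sharpest: this point belongs on the label; axes of the wand
- stand: fixed steel stand whose two-pronged fork holds the wand. Origin: centre of the fork's slot projected down to the bench; z up, x towards its column. Base 110 wide, 12 high, x -55 to 75; column 50 wide, 140 high, x 50 to 66. The slot (34 wide, prongs 12 wide, 8 thick) runs along x, open at the -x end
- fork (a point): centre of the slot at the prongs' top faces, 140 above the bench: the wand's origin rests here when hung; axes of the stand. The prongs end at x = -37 in lips 6 higher than the prongs (x -37 to -31), so the wand must be raised more than 6 (at most 35, for its head below) to pass out or in along x
- tub_square: the SQUARE white glaze tub, lying on its sloping rest: body 92 by 92, lid 100 by 100, 68 high in all. Fixed. Origin: centre of its underside; z is the outward normal of the lid, 35 degrees from vertical, leaning to the low front of its rest
- tub_square_label (a point): centre of the 40 by 60 paper barcode label on the square tub's lid, 68 above the tub's origin; z is the lid's outward normal, y along the bars' row
- rest_square: fixed sloping sheet-steel rest, 106 wide (y), about 110 deep (x), 72 high at its back (+x), carrying the square tub. Origin: centre of its underside on the bench; z up, x towards its high back
- rest_round: fixed sloping sheet-steel rest, 106 wide (y), about 110 deep (x), 72 high at its back (+x), carrying a ROUND white tub. The tub: lid 102 in diameter, 68 high, also labelled, leaning the same way, not to be scanned; its highest edge is about 130 above the bench. Origin: centre of its underside on the bench; z up, x towards its high back
- rest_narrow: fixed sloping sheet-steel rest, 106 wide (y), about 110 deep (x), 72 high at its back (+x), carrying a NARROW tall round white tub. The tub: lid 78 in diameter, 90 high, also labelled, not to be scanned; its highest edge is about 141 above the bench. Origin: centre of its underside on the bench; z up, x towards its high back
- terminal: fixed grey stock terminal, 170 wide (y), 150 deep, about 60 high at the back, 30 at the front (keys apart); its face slopes 12 degrees down to the front (-x) and carries a dark display at the top and three keys. Origin: centre of its underside; z up, x to its back
- key_round_top (a point): the ROUND key, 32 in diameter, 15 proud, at the left (+y) of the upper row, pale plastic, travel 6 along the face's inward normal, fully down at about 5 N. Point: centre of its top face; z is the outward normal of the sloping face (12 degrees from vertical), x up the slope, y across the terminal
- key_square_top (a point): the SQUARE key, 30 by 30, 15 proud, at the right (-y) of the upper row; not to be pressed, pale plastic, travel 6 along the face's inward normal, fully down at about 5 N. Point: centre of its top face; z is the outward normal of the sloping face (12 degrees from vertical), x up the slope, y across the terminal
- key_bar_top (a point): the long BAR key, 26 by 90, 15 proud, below the other two, pale plastic, travel 6 along the face's inward normal, fully down at about 5 N. Point: centre of its top face; z is the outward normal of the sloping face (12 degrees from vertical), x up the slope, y across the terminal
- key_round (a joint): travel of the round key: 0 up, 0.006 m fully down
- key_square (a joint): travel of the square key: 0 up, 0.006 m fully down
- key_bar (a joint): travel of the bar key: 0 up, 0.006 m fully down
- brush_pot: loose white ceramic pot, 68 in diameter and 110 high, with brushes standing up to 190. Origin: centre of its underside; z up
- glaze_bottle: loose white bottle, 52 in diameter, 160 high. Origin: centre of its underside; z up
- mug: loose terracotta cup, 76 in diameter, 85 high. Origin: centre of its underside; z up
- jar: loose glass jar with a black lid, 52 in diameter, 85 high. Origin: centre of its underside; z up
Things that resemble listed ones, but are neither listed nor needed, are in the scene too. Leave any green, purple or red look-alike of the stand alone.

How it is judged:
On the way, in this order (a step that is already met when the one before it is completed fails the run):
1. the round key is pressed down (more than 4 mm) while the wand hangs on its fork and the bar key is up (value of joint key_round above 0.004 m and value of joint key_bar below 0.002 m and x of wand in the frame of fork between -0.012 and 0.012 m and y of wand in the frame of fork between -0.008 and 0.008 m and z of wand in the frame of fork between -0.005 and 0.005 m and angle between wand's own z axis and vertical below 0.12 rad), for 0.05 s.
2. round key up, wand still for 1 s (30 mm/s, 0.2 rad/s), axis within 0.2 rad of the square tub's lid normal, site spot within 20 mm of the label centre in label x and y, 30 mm in z (x of spot in the frame of tub_square_label between -0.02 and 0.02 m and y of spot in the frame of tub_square_label between -0.02 and 0.02 m and z of spot in the frame of tub_square_label between -0.03 and 0.03 m and z of lens in the frame of tub_square_label above 0.03 m and angle between the z axis of wand and the z axis of tub_square, either way round below 0.2 rad and linear speed of wand below 0.03 m/s and angular speed of wand below 0.2 rad/s and value of joint key_round below 0.002 m), for 1 s.
3. the wand hangs on its fork again, upright, let go and at rest (x of wand in the frame of fork between -0.012 and 0.012 m and y of wand in the frame of fork between -0.008 and 0.008 m and z of wand in the frame of fork between -0.005 and 0.005 m and angle between wand's own z axis and vertical below 0.12 rad and contact force between the fingers and wand below 0.2 N and linear speed of wand below 0.03 m/s), for 0.2 s.
4. the bar key is pressed down (more than 4 mm) while the wand hangs on its fork and the round key is up (value of joint key_bar above 0.004 m and value of joint key_round below 0.002 m and x of wand in the frame of fork between -0.012 and 0.012 m and y of wand in the frame of fork between -0.008 and 0.008 m and z of wand in the frame of fork between -0.005 and 0.005 m and angle between wand's own z axis and vertical below 0.12 rad), for 0.05 s.
At the end, for the whole second after the job is handed in: The wand hangs on its fork, its origin within 12 mm (x), 8 mm (y) and 5 mm (z) of site fork, upright within 0.12 rad, let go and at rest; all three keys are up (under 2 mm); brush pot, bottle, jar and mug stand within 30 mm of where they were, upright within 0.15 rad (all of step 3 and value of joint each of key_round, key_square, key_bar below 0.002 m and distance of each of brush_pot, glaze_bottle, mug, jar from where it was at the start of the episode below 0.03 m and angle between each of brush_pot, glaze_bottle, mug, jar's own z axis and vertical below 0.15 rad); the robot touches nothing.
It fails at once if the square key is pressed (more than 3 mm) (value of joint key_square above 0.003 m).
It fails at once if the wand touches the square tub (more than 1 N) (contact force between wand and tub_square above 1 N).
It fails at once if a bystander (brush pot, bottle, jar, mug) is moved more than 30 mm or tipped more than 0.4 rad (distance of any of brush_pot, glaze_bottle, mug, jar from where it was at the start of the episode above 0.03 m or angle between any of brush_pot, glaze_bottle, mug, jar's own z axis and vertical above 0.4 rad).
It also fails if it takes over 72 s, if anything falls off the work surface, if the arm or the gripper's body presses on something with over 40 N, if the wrist force passes 120 N, or if a joint passes its speed limit or range.

ROBOT

A 7-joint arm with a two-finger parallel gripper is mounted at the origin on the work surface. World frame = base frame: x ahead of the robot, y to its left, z up, the work surface at z = 0. Lengths are in m, angles in rad, forces in N, time in s.
With the tool pointing down it reaches from about 0.4 to 0.85 m from the base axis. Payload 4.5 kg.
Tool frame: the origin (TCP) lies on the centre line of the jaws, within the pads' length; the fingertips stand 17 mm ahead of it and the grasp point (between the pads) lies 2 mm behind it; z points along the fingers, y is the line along which they close (so a half turn about z gives the same grasp; the last joint's range is limited). The gripper opens to 85 mm and grips with 20 to 120 N. Pads are 22 mm wide; open, the fingers measure 114 mm over their backs; the gripper's body (76 mm by 85 mm) begins 54 mm behind the grasp point. The pads swing forward as they close: fully open they stand 13 mm farther back than shut.
Start: joints at [-1.311, 0.689, -0.195, 1.565, 0.157, 0.902, -0.215], TCP at [0.14, 0.609, 0.248] pointing down, gripper open.
Joint ranges: [-3.01, 3.01], [-0.46, 2.08], [-1.47, 1.51], [0.13, 2.56], [-1, 4.14], [0.04, 2.09], [-2.66, 2.66]. Speed limits (rad/s): [2.57, 2.57, 3.14, 3.14, 3.14, 3.14, 3.14].

INTERFACE

Orientations are given as a rotation vector (axis times angle).
In Python, from cell import sensors, capture, ticket gives the robot as it stands. The module is installed in compiled form; this text tells all that it offers.
- The arm moves only by the tool arm_command, never from a script. Its argument "steps" is a list that holds one entry, the list of rows, each a list of 7 numbers: the shift along the tool's x, y, z scaled (see below), then the turn, a rotation vector about the tool's x, y, z scaled (see below), then the opening, from 0 (shut) to 1 (fully open). In form: [[[x, y, z, wx, wy, wz, fingers], ...]]. A call has 1 to 8 rows; each row is the pose to reach, as a shift and turn from the pose commanded when the call began, along the tool's axes at that moment; what a row does not reach only later rows make up. The controller multiplies each number of a shift by 15 cm and each number of a turn by 0.5 rad. A row lasts 1/8 s, in which the tool goes at most 62.5 mm and 10.7 degrees, less where a joint would pass 70% of its speed; a pose out of reach is approached as far as the arm can. A call with a number of a shift or a turn outside -1 to 1 is refused whole. A call with a gripper value outside its range is refused whole. The fingers move at their own pace and stop on an object; "force" is the grip in N (left out, the last holds). Time passes only in rows, so rows that repeat a pose let the fingers close. It gives the time, the measured TCP pose, the force, the opening and the grip force at its end, in the units of the state.
- sensors.get_obs(): the state, without advancing time (a new reading comes with each control period).
- capture(name): name is "side" or "top" or "wrist"; returns a dict with "img" (400x640x3 uint8, red, green, blue), "range_z" (400x640 float32, m along the optical axis (not along the pixel's ray), 0 where there is no reading), "fx", "fy", "cx", "cy" (pixels), "dist" ([k1, k2, p1, p2, k3] as OpenCV has them; the pictures are not rectified), "rvec" (rotation vector, rad) and "tvec" (3), from world to camera coordinates, as OpenCV has them. Camera axes: x right, y down, z forward; pixel columns grow to the right and rows downward; lengths in m; the calibration is good to about 2 mm. A picture is of the moment at which its call begins.
- ticket.sign_off(): hands the job in; it is judged then, once.
The state is a dict: "clock": time; "joint_pos": joint angles; "dq": joint speeds; "tau": joint torques, N m; "tool_pos": TCP position; "eef_rot": TCP orientation; "contact_force": force on the tool from outside, world axes, zero at the start; "moment": the same for the moment, N m; "gripper_width": finger opening in m; "grasp_force": force on a finger pad.
Only numpy, scipy, OpenCV 4.12 (cv2) and the standard library are available. Lean on these libraries where they do the work, as an engineer would, in place of code of your own. Each camera call takes 0.05 s, during which the arm holds its last target. There are 200 camera calls.

## Working session

There is one attempt and no reset: what is moved stays moved. The work goes in short steps, Python scripts to look and compute and a tool call to move; the robot and the scene stay as the last step left them, time stands still between calls to the robot, and variables do not carry over. Pictures are saved under pics/ and viewed, at most 10 in all, crops included, and the job is handed in when it is done.

Besides the shell and the picture viewer there is one more tool, called after ">>>" by a JSON object that holds its "api" and its "payload". arm_command: Moves the arm, as the interface text tells. Shifts and turns lie within -1 to 1; 1 stands for 15 cm of shift or 0.5 rad of turn. Its arguments: {"type":"object","properties":{"steps":{"type":"array","items":{"type":"array","items":{"type":"array","items":{"type":"number"}}}},"force":{"type":"number"}},"required":["steps"]}

```bash
mkdir -p pics; cat > h.py <<'E'
import numpy as np, cv2
from scipy.spatial.transform import Rotation as R
def cloud(c):
    h,w=c["range_z"].shape
    K=np.array([[c["fx"],0,c["cx"]],[0,c["fy"],c["cy"]],[0,0,1]])
    u,v=np.meshgrid(np.arange(w),np.arange(h))
    n=cv2.undistortPoints(np.stack([u,v],-1).reshape(-1,1,2).astype(float),K,np.array(c["dist"])).reshape(h,w,2)
    z=c["range_z"]
    P=np.dstack([n[...,0]*z,n[...,1]*z,z])
    M=R.from_rotvec(np.ravel(c["rvec"])).as_matrix()
    W=(P-np.ravel(c["tvec"]))@M
    W[z==0]=np.nan
    return W
E
python3 - <<'E'
from cell import sensors,capture
from h import *
import pickle
o=sensors.get_obs();print({k:np.round(v,3) for k,v in o.items()})
for n in["side","top"]:
    c=capture(n);pickle.dump(c,open(n+".pkl","wb"))
    cv2.imwrite(f"pics/{n}0.png",c["img"][...,::-1])
    print(n,-R.from_rotvec(np.ravel(c["rvec"])).as_matrix().T@np.ravel(c["tvec"]))
E
```

```text
{'clock': np.float64(0.0), 'joint_pos': array([-1.311,  0.69 , -0.194,  1.566,  0.157,  0.902, -0.215]), 'dq': array([-0.001,  0.001, -0.002, -0.   ,  0.   ,  0.002,  0.   ]), 'tau': array([ 1.0000e-03, -5.3961e+01, -1.2660e+00, -1.5854e+01,  9.0000e-03,
        1.0000e-02, -0.0000e+00]), 'tool_pos': array([0.14 , 0.608, 0.247]), 'eef_rot': array([-3.540e-01, -3.122e+00,  3.000e-03]), 'contact_force': array([ 0.599, -0.738, -0.716]), 'moment': array([-0.046, -0.019,  0.038]), 'grasp_force': np.float64(0.0), 'gripper_width': np.float64(0.085)}
side [-0.16075496 -0.87902331  1.29199369]
top [ 0.21972082 -0.00730207  1.47013736]
```

View pics/top0.png

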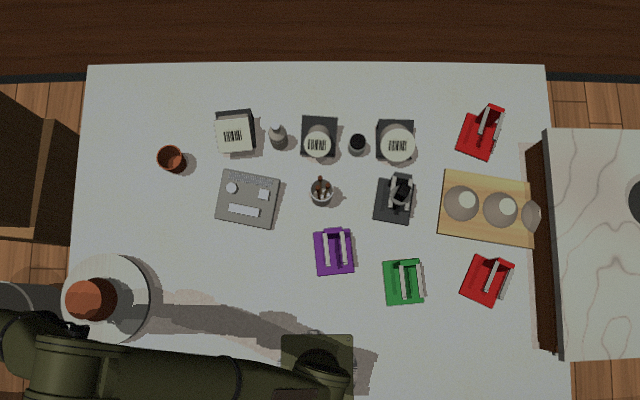

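View pics/side0.png

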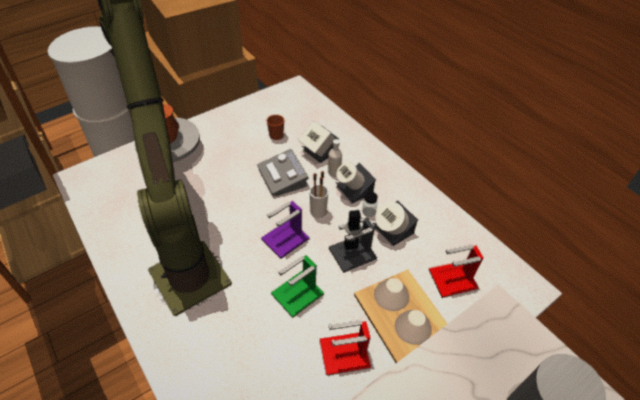

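The top view shows the terminal at (249,198), the square tub (235,132), the narrow (319,137) and round (396,140) tubs, and the pot (321,190). The black stand with the wand is at (395,198). The red, green and purple stands are look-alikes. The black one is the stand meant, because it alone carries the wand. The next crop confirms this, with measurements.

```bash
python3 - <<'E'
from h import *
import pickle
c=pickle.load(open("top.pkl","rb"));W=cloud(c)
im=c["img"][95:235,150:430,::-1]
cv2.imwrite("pics/crop1.png",cv2.resize(im,None,fx=2.8,fy=2.8,interpolation=cv2.INTER_CUBIC))
for n,(u,v) in dict(round=(232,188),sq=(264,195),bar=(244,211),label=(233,135),collar=(399,187),pot=(321,190),bottle=(278,136),jar=(358,144),mug=(171,158),term=(249,180),narrow=(318,140),roundtub=(397,143),base=(385,215)).items(): print(n,np.round(W[v,u],3))
# height map ascii stats: wand/stand area
S=W[170:228,368:420].reshape(-1,3);S=S[np.isfinite(S[:,0])]
for a,b in[(.005,.02),(.125,.143),(.143,.15),(.15,.205),(.205,.23)]:
    s=S[(S[:,2]>a)&(S[:,2]<b)]
    if len(s): 
        r=cv2.minAreaRect(s[:,:2].astype(np.float32)); print(a,b,len(s),s.mean(0).round(4),np.round(r[0],4),np.round(r[1],4),r[2], np.median(s[:,2]))
# square lid plane
L=W[105:160,210:262].reshape(-1,3);L=L[np.isfinite(L[:,0])&(L[:,2]>.045)]
print("lidpts",len(L),L.min(0),L.max(0))
from numpy.random import default_rng
def plane(L,t=.003):
    g=default_rng(0);best=None
    for _ in range(400):
        p=L[g.choice(len(L),3,False)];n=np.cross(p[1]-p[0],p[2]-p[0]);l=np.linalg.norm(n)
        if l<1e-6: continue
        n/=l;m=abs((L-p[0])@n)<t
        if best is None or m.sum()>best.sum():best=m
    q=L[best];n=np.linalg.svd(q-q.mean(0),full_matrices=False)[2][2]
    return q,n*np.sign(n[2])
def inpl(q,n):
    y=np.cross([0,0,1],n);y/=np.linalg.norm(y);x=np.cross(y,n);o=q.mean(0)
    ab=np.stack([(q-o)@x,(q-o)@y],1).astype(np.float32);r=cv2.minAreaRect(ab)
    return o+r[0][0]*x+r[0][1]*y,r[1],r[2]
q,n=plane(L);print("lid",len(q),q.mean(0),n,np.degrees(np.arccos(n[2])),np.degrees(np.arctan2(n[1],n[0])),inpl(q,n))
T=W[165:232,212:286].reshape(-1,3);T=T[np.isfinite(T[:,0])&(T[:,2]>.02)]
q,n=plane(T,.004);print("term",len(q),n,np.degrees(np.arccos(n[2])),np.degrees(np.arctan2(n[1],n[0])),inpl(q,n))
h=(W-q.mean(0))@n
k=((h>.009)&(h<.022));k[:165]=0;k[232:]=0;k[:,:212]=0;k[:,286:]=0
N,lab,st,ce=cv2.connectedComponentsWithStats(k.astype(np.uint8))
for i in range(1,N):
    if st[i,4]>15:
        s=W[lab==i];print("key",ce[i],st[i],inpl(s,n),np.median(h[lab==i]))
E
```

```text
round [0.518 0.24  0.066]
sq [0.499 0.148 0.06 ]
bar [0.453 0.205 0.056]
label [0.664 0.234 0.109]
collar [ 0.487 -0.217  0.219]
pot [ 0.513 -0.017  0.06 ]
bottle [0.66  0.105 0.109]
jar [ 0.643 -0.124  0.086]
mug [0.624 0.44  0.012]
term [0.545 0.193 0.054]
narrow [ 0.642 -0.009  0.128]
roundtub [ 0.639 -0.234  0.109]
base [ 0.447 -0.208  0.008]
0.005 0.02 1116 [ 0.481  -0.2227  0.0121] [ 0.4984 -0.2359] [0.1557 0.177 ] 88.7251968383789 0.01259039509614951
0.125 0.143 228 [ 0.5066 -0.2351  0.1392] [ 0.4948 -0.2338] [0.056  0.1044] 79.65570068359375 0.14018508393385962
0.143 0.15 189 [ 0.4872 -0.2289  0.1461] [ 0.4941 -0.2331] [0.0553 0.1022] 79.46630859375 0.1458506215184846
0.15 0.205 77 [ 0.4702 -0.2205  0.1701] [ 0.4774 -0.2177] [0.0864 0.0389] 14.602438926696777 0.16699219371860655
0.205 0.23 143 [ 0.4802 -0.2283  0.2162] [ 0.4814 -0.2285] [0.0278 0.0345] 61.378021240234375 0.21649542443682285
lidpts 1510 [0.62077227 0.18324983 0.0451305 ] [0.7561528  0.29502756 0.13707238]
lid 778 [0.66582932 0.23746349 0.10199873] [-0.57476403 -0.03605418  0.81752456] 35.162244742157874 -176.4
[... 171 characters left out ...]
 12.215325936686098 169.36418854551636 (array([0.49178844, 0.19978524, 0.04487394]), (0.1713016927242279, 0.15011025965213776), 88.50858306884766)
key [231.02083333 187.        ] [226 182  11  11  96] (array([0.52182576, 0.24326723, 0.06431925]), (0.02990070730447769, 0.029685329645872116), 54.99406433105469) 0.014612214409940275
key [263.41346154 193.51923077] [258 188  12  12 104] (array([0.5021022 , 0.14894655, 0.06467095]), (0.029864706099033356, 0.02941703051328659), 89.40489196777344) 0.01529207992157567
key [243.51648352 209.28205128] [228 202  32  15 273] (array([0.4583254 , 0.20780893, 0.05278793]), (0.09172716736793518, 0.026572812348604202), 89.49038696289062) 0.015010593869286647
```

View pics/crop1.png

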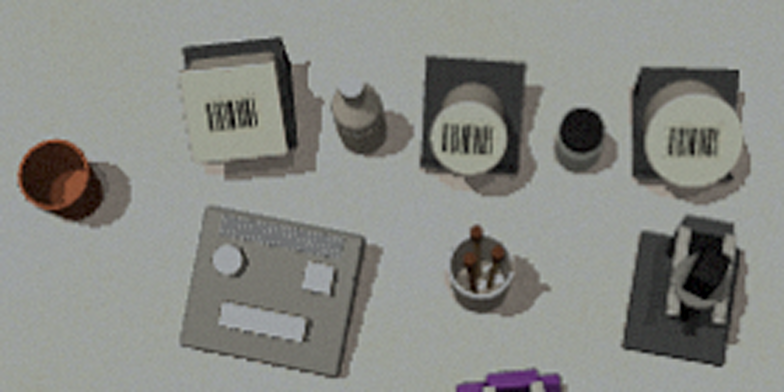

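The crop confirms the square tub at top left, with its barcode label at the lid centre, and the black stand carrying the wand on the right. The measurements agree with the given sizes:

- **Lid:** 101×101 mm, tilted 35.2°
- **Terminal:** 171×150 mm, tilted 12.2°
- **Keys:** 15 mm proud
- **Prong tops:** 0.140 m
- **Grip top:** 0.2165 m

Next comes the round key.

```bash
cat >> h.py <<'E'
NT=np.array([-0.208,0.039,0.977]);NL=np.array([-0.5735,-0.036,0.8185])
NT/=np.linalg.norm(NT);NL/=np.linalg.norm(NL)
KR=np.array([.5218,.2433,.0645]);KB=np.array([.4583,.2078,.0528]);LAB=np.array([.665,.2367,.1014])
FORK=np.array([.4805,-.230,.140])
def rot(n,yaw):
    z=-n/np.linalg.norm(n);y=np.array([np.cos(np.radians(yaw)),np.sin(np.radians(yaw)),0])
    y-=z*(y@z);y/=np.linalg.norm(y);return np.stack([np.cross(y,z),y,z],1)
def plan(p,M,show=True):
    from cell import sensors
    o=sensors.get_obs();C=R.from_rotvec(o["eef_rot"]).as_matrix()
    s=C.T@(np.array(p)-o["tool_pos"])/.15;w=R.from_matrix(C.T@M).as_rotvec()/.5
    print("t",round(float(o["clock"]),2),"tcp",o["tool_pos"].round(4),"F",o["contact_force"].round(1),"w",round(float(o["gripper_width"]),4),"q",o["joint_pos"].round(2))
    print("shift",s.round(3),"turn",w.round(3)); return s,w
E
python3 -c "
from h import *
plan(KR+NT*.057,rot(NT,25))"
```

```text
t 0.1 tcp [0.1398 0.6086 0.2475] F [0.8 0.3 0.9] w 0.0854 q [-1.31  0.69 -0.19  1.57  0.16  0.9  -0.22]
shift [-2.946 -1.805  0.852] turn [-0.21  -0.388  1.789]
```

>>> {"api": "arm_command", "payload": {"steps": [[[-0.3,-0.18,0,0,0,0.2,0],[-0.6,-0.36,0,0,0,0.4,0],[-1,-0.6,0,0,0,0.6,0],[-1,-0.6,0,0,0,0.6,0]]]}}

```text
clock: 0.6
tool_pos: [0.2708, 0.4831, 0.248]
eef_rot: [0.829, 3.026, -0.006]
contact_force: [-0.9, 0.8, 0.7]
gripper_width: 0.0124
grasp_force: 0.0
```

```bash
python3 -c "
from h import *
plan(KR+NT*.057,rot(NT,25))"
```

```text
t 0.6 tcp [0.2708 0.4831 0.248 ] F [-0.9  0.8  0.7] w 0.0124 q [-1.07  0.59 -0.12  1.78  0.11  0.77 -0.21]
shift [-2.175 -0.547  0.863] turn [-0.262 -0.336  1.174]
```

>>> {"api": "arm_command", "payload": {"steps": [[[-0.35,-0.1,0,0,0,0.25,0],[-0.7,-0.2,0.1,-0.05,-0.05,0.5,0],[-1,-0.27,0.2,-0.1,-0.1,0.6,0],[-1,-0.27,0.2,-0.1,-0.1,0.6,0]]]}}

```text
clock: 1.1
tool_pos: [0.3768, 0.3739, 0.2171]
eef_rot: [1.243, 2.817, 0.047]
contact_force: [-0.1, 1.2, 0.2]
gripper_width: 0.0001
grasp_force: 0.0
```

```bash
python3 -c "
from h import *
plan(KR+NT*.057,rot(NT,25))"
```

```text
t 1.1 tcp [0.3768 0.3739 0.2171] F [-0.1  1.2  0.2] w 0.0001 q [-0.89  0.59 -0.01  1.94  0.11  0.57 -0.25]
shift [-1.201  0.042  0.704] turn [-0.186 -0.228  0.581]
```

>>> {"api": "arm_command", "payload": {"steps": [[[-0.3,0,0.1,-0.05,-0.05,0.15,0],[-0.6,0.02,0.3,-0.1,-0.1,0.3,0],[-1,0.04,0.5,-0.19,-0.23,0.58,0],[-1,0.04,0.6,-0.19,-0.23,0.58,0],[-1,0.04,0.6,-0.19,-0.23,0.58,0]]]}}

```text
clock: 1.72
tool_pos: [0.4865, 0.2732, 0.1338]
eef_rot: [1.559, 2.496, 0.122]
contact_force: [-0.2, 0.1, 1.3]
gripper_width: 0.0
grasp_force: 0.0
```

```bash
python3 -c "
from h import *
plan(KR+NT*.032,rot(NT,25))"
```

```text
t 1.73 tcp [0.4865 0.2732 0.1338] F [-0.2  0.1  1.3] w 0.0 q [-0.8   0.75  0.18  2.04  0.14  0.22 -0.35]
shift [-0.222  0.04   0.294] turn [ 0.006 -0.009  0.013]
```

>>> {"api": "arm_command", "payload": {"steps": [[[-0.1,0.02,0,0,0,0,0],[-0.22,0.04,0.1,0,0,0,0],[-0.22,0.04,0.2,0,0,0,0],[-0.22,0.04,0.3,0,0,0,0],[-0.22,0.04,0.3,0,0,0,0]]]}}

```text
clock: 2.35
tool_pos: [0.5154, 0.2442, 0.095]
eef_rot: [1.559, 2.495, 0.122]
contact_force: [0.1, 0.4, 0.3]
gripper_width: 0.0001
grasp_force: 0.0
```

```bash
python3 - <<'E'
from h import *
from cell import capture
plan(KR+NT*.017,rot(NT,25))
c=capture("top");cv2.imwrite("pics/a.png",cv2.resize(c["img"][130:250,180:330,::-1],None,fx=4,fy=4))
E
```

```text
t 2.35 tcp [0.5154 0.2442 0.095 ] F [0.1 0.4 0.3] w 0.0001 q [-0.71  0.83  0.17  2.02  0.17  0.14 -0.31]
shift [0.002 0.    0.094] turn [ 0.007 -0.009  0.012]
```

View pics/a.png

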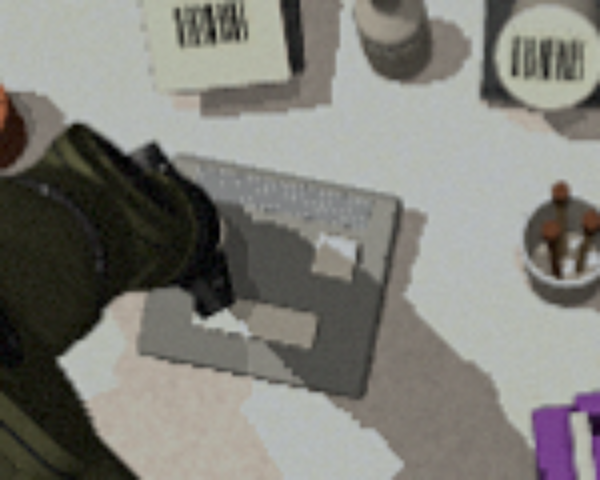

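The dark patch near the left end of the bar, at (212,290), is the gripper body well above the bar. The fingertips are over the round key, so I press it now.

>>> {"api": "arm_command", "payload": {"steps": [[[0,0,0.07,0,0,0,0],[0,0,0.1,0,0,0,0],[0,0,0.12,0,0,0,0],[0,0,0.135,0,0,0,0],[0,0,0.14,0,0,0,0],[0,0,0.14,0,0,0,0]]]}}

```text
clock: 3.15
tool_pos: [0.5205, 0.243, 0.0758]
eef_rot: [1.56, 2.493, 0.125]
contact_force: [-1.8, 1.0, 3.8]
gripper_width: -0.0001
grasp_force: 2.0
```

>>> {"api": "arm_command", "payload": {"steps": [[[0,0,0.01,0,0,0,0],[0,0,0.02,0,0,0,0],[0,0,0.025,0,0,0,0],[0,0,0.025,0,0,0,0]]]}}

```text
clock: 3.65
tool_pos: [0.5208, 0.2429, 0.0746]
eef_rot: [1.56, 2.493, 0.126]
contact_force: [-11.2, 1.1, 30.3]
gripper_width: 0.0003
grasp_force: 16.1
```

>>> {"api": "arm_command", "payload": {"steps": [[[0,0,-0.05,0,0,0,0],[0,0,-0.2,0,0,0,0],[0,0,-0.5,0,0,0,0],[0,0,-0.8,0,0,0,0.5],[0,0,-1,0,0,0,1],[0,0,-1,0,0,0,1]]]}}

```text
clock: 4.4
tool_pos: [0.4911, 0.2483, 0.2207]
eef_rot: [1.56, 2.49, 0.131]
contact_force: [0.8, -0.4, 0.2]
gripper_width: 0.0546
grasp_force: 0.0
```

```bash
python3 -c "
from h import *
plan(FORK+[0,0,.168],rot(np.array([0,0,1.]),-28.6))"
```

```text
t 4.4 tcp [0.4911 0.2483 0.2207] F [ 0.8 -0.4  0.2] w 0.0546 q [-0.74  0.58  0.16  2.    0.16  0.41 -0.3 ]
shift [-2.904 -1.358 -0.485] turn [0.452 0.053 1.894]
```

>>> {"api": "arm_command", "payload": {"steps": [[[-0.2,-0.1,-0.2,0.1,0,0.15,1],[-0.5,-0.25,-0.5,0.25,0,0.35,1],[-0.8,-0.4,-0.6,0.3,0,0.5,1],[-1,-0.47,-0.6,0.3,0,0.7,1],[-1,-0.47,-0.6,0.3,0,0.7,1]]]}}

```text
clock: 5.03
tool_pos: [0.4726, 0.0814, 0.3119]
eef_rot: [2.053, 2.242, -0.016]
contact_force: [-1.3, -0.4, -0.8]
gripper_width: 0.0855
grasp_force: 0.0
```

```bash
python3 -c "
from h import *
plan(FORK+[0,0,.168],rot(np.array([0,0,1.]),-28.6))"
```

```text
t 5.03 tcp [0.4726 0.0814 0.3119] F [-1.3 -0.4 -0.8] w 0.0855 q [-0.46  0.4   0.19  1.96  0.03  0.75 -0.22]
shift [-2.063 -0.136  0.189] turn [0.167 0.124 1.173]
```

>>> {"api": "arm_command", "payload": {"steps": [[[-0.3,-0.02,0,0.05,0.03,0.2,1],[-0.6,-0.04,0,0.1,0.06,0.4,1],[-0.9,-0.06,0,0.17,0.12,0.6,1],[-1,-0.07,0,0.17,0.12,0.6,1],[-1,-0.07,0,0.17,0.12,0.6,1]]]}}

```text
clock: 5.65
tool_pos: [0.4757, -0.0648, 0.323]
eef_rot: [-2.438, -1.98, 0.026]
contact_force: [0.1, 0.4, 0.2]
gripper_width: 0.0853
grasp_force: 0.0
```

```bash
python3 -c "
from h import *
plan(FORK+[0,0,.168],rot(np.array([0,0,1.]),-28.6))"
```

```text
t 5.65 tcp [ 0.4757 -0.0648  0.323 ] F [0.1 0.4 0.2] w 0.0853 q [-0.12  0.41  0.23  1.89 -0.11  0.87 -0.05]
shift [-1.07   0.258  0.111] turn [-0.019  0.028  0.586]
```

>>> {"api": "arm_command", "payload": {"steps": [[[-0.3,0.07,0,0,0,0.2,1],[-0.6,0.15,0,0,0,0.4,1],[-0.9,0.25,0,-0.02,0.03,0.58,1],[-1,0.26,0,-0.02,0.03,0.58,1],[-1,0.26,0,-0.02,0.03,0.58,1]]]}}

```text
clock: 6.28
tool_pos: [0.4834, -0.2182, 0.3247]
eef_rot: [-2.696, -1.61, -0.003]
contact_force: [-0.5, 0.7, -0.1]
gripper_width: 0.0853
grasp_force: 0.0
```

```bash
python3 - <<'E'
from h import *
from cell import capture
plan(FORK+[0,0,.168],rot(np.array([0,0,1.]),-28.6))
c=capture("wrist");W=cloud(c)
cv2.imwrite("pics/w.png",c["img"][...,::-1])
S=W.reshape(-1,3);S=S[np.isfinite(S[:,0])&(np.hypot(S[:,0]-.48,S[:,1]+.23)<.08)]
for a,b in[(.135,.143),(.143,.15),(.21,.222)]:
    s=S[(S[:,2]>a)&(S[:,2]<b)]
    if len(s)>5:
        r=cv2.minAreaRect(s[:,:2].astype(np.float32)); print(a,b,len(s),np.round(r[0],4),np.round(r[1],4),r[2], np.median(s[:,2]))
E
```

```text
t 6.28 tcp [ 0.4834 -0.2182  0.3247] F [-0.5  0.7 -0.1] w 0.0853 q [ 0.14  0.48  0.31  1.76 -0.18  0.92  0.03]
shift [-0.079  0.02   0.111] turn [ 0.    -0.004  0.01 ]
0.135 0.143 1553 [ 0.4949 -0.2302] [0.0584 0.1022] 79.50033569335938 0.14031474845199804
0.143 0.15 742 [ 0.4757 -0.2264] [0.0581 0.0647] 79.80673217773438 0.14633528455746517
0.21 0.222 1135 [ 0.4813 -0.2257] [0.0276 0.0332] 62.666954040527344 0.21610488273162698
```

View pics/w.png

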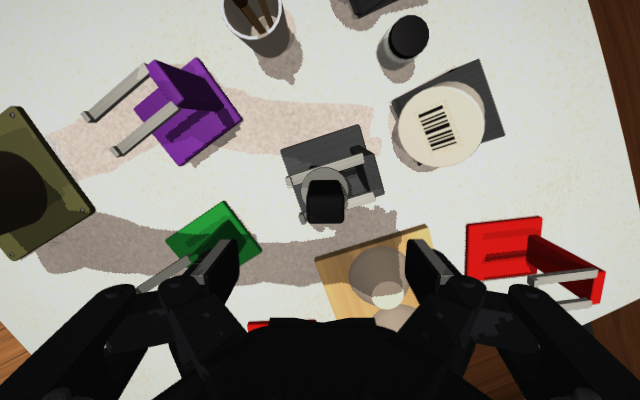

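The wrist view shows the wand's grip at about (325,200), seated in the black fork. The wrist and top estimates agree to 3 mm, so I go down and grip.

```bash
sed -i 's/^FORK=.*/FORK=np.array([.4813,-.2265,.140])/' h.py; python3 -c "
from h import *
plan(FORK+[0,0,.048],rot(np.array([0,0,1.]),-28))"
```

```text
t 6.33 tcp [ 0.4836 -0.217   0.3248] F [ 0.6 -0.2 -0.2] w 0.0854 q [ 0.14  0.48  0.31  1.76 -0.18  0.92  0.03]
shift [-0.066  0.016  0.911] turn [-0.    -0.006 -0.007]
```

>>> {"api": "arm_command", "payload": {"steps": [[[-0.065,0.016,0.1,0,0,0,1],[-0.065,0.016,0.3,0,0,0,1],[-0.065,0.016,0.5,0,0,0,1],[-0.065,0.016,0.7,0,0,0,1],[-0.065,0.016,0.85,0,0,0,1],[-0.065,0.016,0.91,0,0,0,1],[-0.065,0.016,0.91,0,0,0,1]]]}}

```text
clock: 7.2
tool_pos: [0.4807, -0.2286, 0.1883]
eef_rot: [-2.698, -1.609, -0.003]
contact_force: [-0.4, 0.0, -0.8]
gripper_width: 0.0852
grasp_force: 0.0
```

```bash
python3 -c "
from h import *
plan(FORK+[0,0,.048],rot(np.array([0,0,1.]),-28))"
```

```text
t 7.2 tcp [ 0.4807 -0.2286  0.1883] F [-0.4  0.  -0.8] w 0.0852 q [ 0.22  0.67  0.23  1.92 -0.26  0.58  0.12]
shift [ 0.014 -0.003  0.002] turn [ 0.001 -0.003 -0.013]
```

>>> {"api": "arm_command", "payload": {"steps": [[[0.014,0,0,0,0,0,1],[0.014,0,0,0,0,0,0.5],[0.014,0,0,0,0,0,0.3],[0.014,0,0,0,0,0,0.2],[0.014,0,0,0,0,0,0.1],[0.014,0,0,0,0,0,0],[0.014,0,0,0,0,0,0],[0.014,0,0,0,0,0,0]]], "force": 60}}

```text
clock: 8.2
tool_pos: [0.4821, -0.2275, 0.1893]
eef_rot: [2.698, 1.607, 0.004]
contact_force: [0.6, 0.7, 5.7]
gripper_width: 0.0335
grasp_force: 60.2
```

```bash
python3 -c "
from h import *
plan(FORK+[0,0,.048],rot(np.array([0,0,1.]),-28))"
```

```text
t 8.2 tcp [ 0.4821 -0.2275  0.1893] F [0.6 0.7 5.7] w 0.0335 q [ 0.22  0.67  0.23  1.92 -0.26  0.58  0.12]
shift [ 0.003 -0.008  0.009] turn [ 0.004 -0.004 -0.015]
```

>>> {"api": "arm_command", "payload": {"steps": [[[0,0,-0.05,0,0,0,0],[0,0,-0.1,0,0,0,0],[0,0,-0.12,0,0,0,0],[0,0,-0.12,0,0,0,0]]]}}

```text
clock: 8.7
tool_pos: [0.4821, -0.2274, 0.2071]
eef_rot: [2.698, 1.608, 0.004]
contact_force: [-0.6, 0.6, -1.8]
gripper_width: 0.0336
grasp_force: 59.7
```

```bash
cat >> h.py <<'E'
GP=np.array([.4821,-.2275,.1893]);GR=R.from_rotvec([2.698,1.607,.004]).as_matrix()
E
python3 - <<'E'
from h import *
from cell import capture
plan(GP+[-.0886,.0163,.018],GR)
c=capture("side");cv2.imwrite("pics/s1.png",cv2.resize(c["img"][180:290,290:450,::-1],None,fx=4,fy=4))
E
```

```text
t 8.7 tcp [ 0.4821 -0.2274  0.2071] F [-0.6  0.6 -1.8] w 0.0336 q [ 0.21  0.64  0.24  1.9  -0.25  0.63  0.11]
shift [-0.186 -0.571 -0.003] turn [-0.001 -0.     0.001]
```

View pics/s1.png

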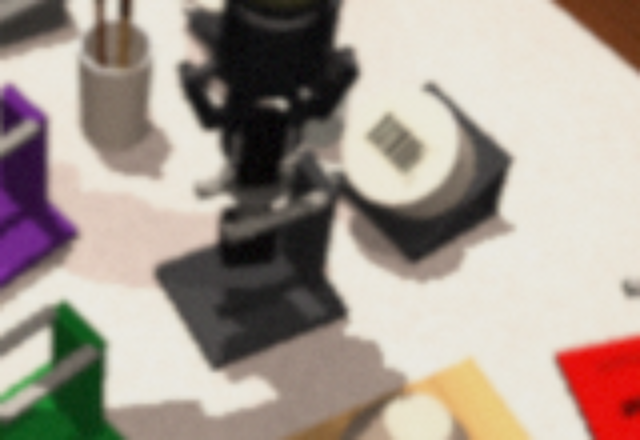

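The wand is lifted (weight −1.8 N): the collar at (262,195) is above the prongs and the head at (248,235) is below them. Next I slide it out.

>>> {"api": "arm_command", "payload": {"steps": [[[-0.03,-0.09,0,0,0,0,0],[-0.08,-0.24,0,0,0,0,0],[-0.13,-0.4,0,0,0,0,0],[-0.17,-0.52,0,0,0,0,0],[-0.19,-0.57,0,0,0,0,0],[-0.19,-0.57,0,0,0,0,0]]]}}

```text
clock: 9.5
tool_pos: [0.3933, -0.2119, 0.2067]
eef_rot: [2.698, 1.607, 0.004]
contact_force: [0.7, -0.2, -2.0]
gripper_width: 0.0337
grasp_force: 59.9
```

```bash
python3 - <<'E'
from h import *
o=plan([.40,-.15,.34],rot(np.array([0,0,1.]),-10))
E
```

```text
t 9.5 tcp [ 0.3933 -0.2119  0.2067] F [ 0.7 -0.2 -2. ] w 0.0337 q [ 0.25  0.55  0.22  2.14 -0.25  0.47  0.17]
shift [ 0.386 -0.156 -0.888] turn [ 0.004 -0.003 -0.644]
```

>>> {"api": "arm_command", "payload": {"steps": [[[0,0,-0.25,0,0,0,0],[0,0,-0.55,0,0,0,0],[0.05,-0.02,-0.8,0,0,-0.1,0],[0.2,-0.08,-0.95,0,0,-0.3,0],[0.3,-0.12,-1,0,0,-0.5,0],[0.39,-0.16,-1,0,0,-0.64,0],[0.39,-0.16,-1,0,0,-0.64,0]]]}}

```text
clock: 10.38
tool_pos: [0.3999, -0.1479, 0.3563]
eef_rot: [2.406, 2.02, 0.003]
contact_force: [-0.8, -1.2, -2.1]
gripper_width: 0.0334
grasp_force: 60.6
```

```bash
python3 - <<'E'
from h import *
plan([.42,.02,.36],rot(np.array([-.25,-.02,.95]),8))
E
```

```text
t 10.38 tcp [ 0.3999 -0.1479  0.3563] F [-0.8 -1.2 -2.1] w 0.0334 q [ 0.07  0.28  0.24  1.98 -0.09  0.89  0.18]
shift [ 1.126 -0.062 -0.023] turn [-0.513  0.047 -0.628]
```

>>> {"api": "arm_command", "payload": {"steps": [[[0.2,0,-0.05,-0.05,0,-0.1,0],[0.45,0,-0.1,-0.15,0,-0.25,0],[0.7,0,-0.1,-0.3,0.02,-0.4,0],[0.9,0,-0.1,-0.45,0.05,-0.55,0],[1,0,-0.1,-0.5,0.05,-0.63,0],[1,0,-0.1,-0.5,0.05,-0.63,0]]]}}

```text
clock: 11.12
tool_pos: [0.4258, -0.0015, 0.3716]
eef_rot: [1.937, 2.23, 0.267]
contact_force: [-0.3, -0.5, -1.8]
gripper_width: 0.0334
grasp_force: 60.7
```

```bash
python3 - <<'E'
from h import *
plan([.46,.15,.38],rot(np.array([-.42,-.03,.9]),20))
plan(LAB+NL*(.08+.095+.048+.06),rot(NL,24))
E
```

```text
t 11.12 tcp [ 0.4258 -0.0015  0.3716] F [-0.3 -0.5 -1.8] w 0.0334 q [-0.2   0.15  0.11  2.14 -0.02  0.6   0.06]
shift [0.968 0.371 0.023] turn [-0.366 -0.075 -0.472]
t 11.12 tcp [ 0.4258 -0.0015  0.3716] F [-0.3 -0.5 -1.8] w 0.0334 q [-0.2   0.15  0.11  2.14 -0.02  0.6   0.06]
shift [1.438 0.637 0.407] turn [-0.701 -0.19  -0.693]
```

>>> {"api": "arm_command", "payload": {"steps": [[[0.2,0.05,0,-0.05,0,-0.1,0],[0.45,0.12,0,-0.15,0,-0.2,0],[0.7,0.22,0,-0.25,-0.05,-0.35,0],[0.9,0.32,0.02,-0.35,-0.07,-0.45,0],[0.97,0.37,0.02,-0.37,-0.07,-0.47,0],[0.97,0.37,0.02,-0.37,-0.07,-0.47,0]]]}}

```text
clock: 11.88
tool_pos: [0.4605, 0.1496, 0.3806]
eef_rot: [1.562, 2.29, 0.386]
contact_force: [0.2, -0.5, -1.5]
gripper_width: 0.0331
grasp_force: 60.7
```

```bash
python3 - <<'E'
from h import *
plan(LAB+NL*(.08+.095+.048+.03),rot(NL,28))
E
```

```text
t 11.88 tcp [0.4605 0.1496 0.3806] F [ 0.2 -0.5 -1.5] w 0.0331 q [-0.62  0.18  0.1   2.15  0.39  0.45 -0.47]
shift [0.412 0.324 0.62 ] turn [-0.314 -0.146 -0.393]
```

>>> {"api": "arm_command", "payload": {"steps": [[[0.1,0.08,0.1,-0.05,-0.03,-0.08,0],[0.2,0.16,0.25,-0.12,-0.06,-0.18,0],[0.3,0.24,0.4,-0.2,-0.1,-0.28,0],[0.4,0.32,0.55,-0.31,-0.15,-0.39,0],[0.41,0.32,0.62,-0.31,-0.15,-0.39,0],[0.41,0.32,0.62,-0.31,-0.15,-0.39,0]]]}}

```text
clock: 12.62
tool_pos: [0.5194, 0.2258, 0.3097]
eef_rot: [1.247, 2.268, 0.432]
contact_force: [0.1, 0.5, -1.3]
gripper_width: 0.0334
grasp_force: 60.7
```

```bash
python3 - <<'E'
from h import *
from cell import capture
plan(LAB+NL*(.08+.095+.048),rot(NL,28))
c=capture("side");cv2.imwrite("pics/s2.png",cv2.resize(c["img"][60:220,240:420,::-1],None,fx=3.5,fy=3.5))
E
```

```text
t 12.62 tcp [0.5194 0.2258 0.3097] F [ 0.1  0.5 -1.3] w 0.0334 q [-1.05  0.46  0.55  2.22  1.64  0.07 -1.67]
shift [0.012 0.005 0.209] turn [-0.005  0.01  -0.003]
```

View pics/s2.png

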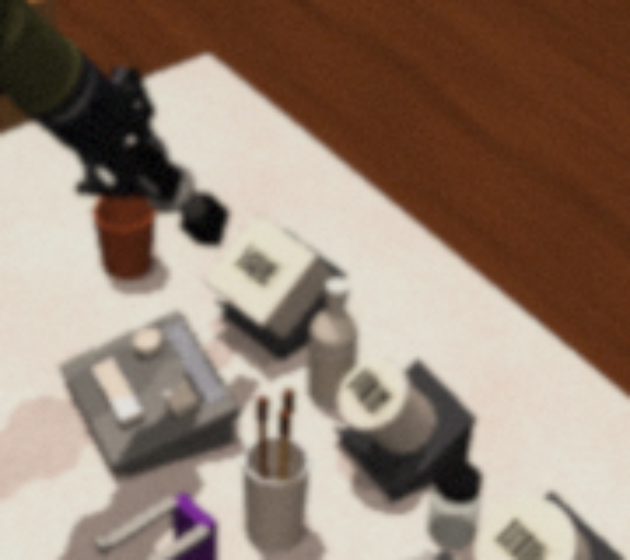

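The side view shows the wand at (200,210) facing the square tub's label at (258,268), with clear air between them. Joint 6 is close to its limit. I will stand 3.5° less tilted, which is inside the 0.2 rad tolerance, and close in with the spot kept on the label.

```bash
python3 - <<'E'
from h import *
t=np.radians(31.5);n=np.array([-np.sin(t),-.035,np.cos(t)]);n/=np.linalg.norm(n)
plan(LAB+n*(.223+.008),rot(n,28))
E
```

```text
t 12.68 tcp [0.5192 0.2258 0.3092] F [ 0.2 -0.1 -1.9] w 0.0335 q [-1.05  0.46  0.55  2.22  1.65  0.07 -1.68]
shift [-0.039  0.088  0.157] turn [0.1   0.07  0.033]
```

>>> {"api": "arm_command", "payload": {"steps": [[[-0.01,0.03,0.02,0.04,0.03,0.01,0],[-0.02,0.05,0.05,0.08,0.05,0.02,0],[-0.03,0.08,0.08,0.1,0.07,0.03,0],[-0.04,0.09,0.11,0.1,0.07,0.03,0],[-0.04,0.09,0.14,0.1,0.07,0.03,0],[-0.04,0.09,0.155,0.1,0.07,0.03,0]]]}}

```text
clock: 13.42
tool_pos: [0.5436, 0.2298, 0.2988]
eef_rot: [1.29, 2.316, 0.409]
contact_force: [-0.3, 0.4, -2.2]
gripper_width: 0.0335
grasp_force: 60.7
```

```bash
cat > scan.py <<'E'
from h import *
from cell import sensors
t=np.radians(31.5);n=np.array([-np.sin(t),-.035,np.cos(t)]);n/=np.linalg.norm(n)
plan(LAB+n*(.223+.008),rot(n,28))
o=sensors.get_obs();z=R.from_rotvec(o["eef_rot"]).as_matrix()[:,2];s=o["tool_pos"]+z*.223-LAB
y=np.cross([0,0,1],NL);print("spot normal",s@NL,"lateral",np.linalg.norm(s-NL*(s@NL)),"ang",np.arccos(-z@NL))
E
python3 scan.py
```

```text
t 13.43 tcp [0.5436 0.2298 0.2988] F [-0.3  0.4 -2.2] w 0.0335 q [-0.78  0.46  0.23  2.12  1.04  0.19 -1.04]
shift [-0.008 -0.002  0.006] turn [ 0.    -0.003  0.006]
spot normal 0.008884378718137487 lateral 0.0014779954176718567 ang 0.062035263073124784
```

>>> {"api": "arm_command", "payload": {"steps": [[[0,0,0.03,0,0,0,0],[0,0,0.03,0,0,0,0],[0,0,0.03,0,0,0,0],[0,0,0.03,0,0,0,0],[0,0,0.03,0,0,0,0],[0,0,0.03,0,0,0,0],[0,0,0.03,0,0,0,0],[0,0,0.03,0,0,0,0]]]}}

```text
clock: 14.42
tool_pos: [0.5461, 0.2304, 0.2956]
eef_rot: [1.29, 2.316, 0.411]
contact_force: [1.0, 0.5, -2.2]
gripper_width: 0.0333
grasp_force: 60.7
```

>>> {"api": "arm_command", "payload": {"steps": [[[0,0,0,0,0,0,0],[0,0,0,0,0,0,0],[0,0,0,0,0,0,0],[0,0,0,0,0,0,0],[0,0,0,0,0,0,0],[0,0,0,0,0,0,0],[0,0,0,0,0,0,0],[0,0,0,0,0,0,0]]]}}

```text
clock: 15.42
tool_pos: [0.5461, 0.2304, 0.2956]
eef_rot: [1.29, 2.316, 0.411]
contact_force: [0.1, 1.0, -1.3]
gripper_width: 0.0335
grasp_force: 60.7
```

```bash
python3 - <<'E'
exec(open("scan.py").read())
from cell import capture
# check wand axis directly: dark points of head in side/top depth near expected axis
from cell import sensors
o=sensors.get_obs();C=R.from_rotvec(o["eef_rot"]).as_matrix()
W0=[cloud(capture(k)).reshape(-1,3) for k in("side","top")]
for W in W0:
    L=(W-o["tool_pos"])@C   # tool axes
    m=np.isfinite(L[:,0])&(np.hypot(L[:,0],L[:,1])<.035)&(L[:,2]>.097)&(L[:,2]<.15)
    if m.sum()>5: print(m.sum(),L[m].min(0).round(3),L[m].max(0).round(3))
print("keyround height",end=" ")
S=W0[1];m=np.linalg.norm(S-KR,axis=1)<.015;print(m.sum(),((S[m]-KR)@NT).round(4)[:10] if m.sum() else "")
E
```

```text
t 15.43 tcp [0.5461 0.2304 0.2956] F [ 0.1  1.  -1.3] w 0.0335 q [-0.79  0.47  0.25  2.11  1.06  0.18 -1.05]
shift [-0.009 -0.007 -0.022] turn [ 0.003 -0.005  0.005]
spot normal 0.004751343472385391 lateral 0.0023446283062142546 ang 0.06136032191261937
110 [-0.019 -0.023  0.097] [0.015 0.022 0.145]
91 [-0.017 -0.024  0.097] [0.009 0.02  0.141]
keyround height 8 [-0.0017  0.0001  0.0011 -0.0005 -0.0021  0.0047 -0.0025  0.0024]
```

The scan was held for 2 s. The head's depth points confirm the wand is aligned and centred in the grip, and the round key is back up. Now I go back.

```bash
python3 - <<'E'
from h import *
plan([.47,.16,.38],rot(np.array([-.42,-.03,.9]),20))
E
```

```text
t 15.53 tcp [0.5461 0.2304 0.2956] F [ 0.2  0.8 -2.3] w 0.0333 q [-0.79  0.47  0.25  2.11  1.06  0.18 -1.05]
shift [-0.306 -0.347 -0.762] turn [0.21  0.087 0.356]
```

>>> {"api": "arm_command", "payload": {"steps": [[[0,0,-0.12,0,0,0,0],[-0.03,-0.03,-0.25,0.03,0.01,0.05,0],[-0.1,-0.1,-0.4,0.08,0.03,0.12,0],[-0.18,-0.2,-0.55,0.14,0.05,0.22,0],[-0.27,-0.3,-0.7,0.19,0.08,0.32,0],[-0.31,-0.35,-0.76,0.21,0.09,0.36,0],[-0.31,-0.35,-0.76,0.21,0.09,0.36,0]]]}}

```text
clock: 16.4
tool_pos: [0.4701, 0.1581, 0.3802]
eef_rot: [1.564, 2.291, 0.384]
contact_force: [1.2, -0.0, -1.2]
gripper_width: 0.0334
grasp_force: 60.6
```

```bash
python3 - <<'E'
from h import *
plan([.42,.01,.375],rot(np.array([-.2,-.0,.95]),4))
E
```

```text
t 16.4 tcp [0.4701 0.1581 0.3802] F [ 1.2 -0.  -1.2] w 0.0334 q [-0.42  0.2  -0.15  2.11  0.5   0.49 -0.59]
shift [-0.805 -0.648 -0.14 ] turn [0.463 0.04  0.593]
```

>>> {"api": "arm_command", "payload": {"steps": [[[-0.15,-0.12,-0.03,0.06,0,0.08,0],[-0.32,-0.26,-0.06,0.15,0.01,0.2,0],[-0.52,-0.42,-0.09,0.27,0.02,0.35,0],[-0.7,-0.56,-0.12,0.4,0.03,0.5,0],[-0.8,-0.65,-0.14,0.46,0.04,0.59,0],[-0.8,-0.65,-0.14,0.46,0.04,0.59,0]]]}}

```text
clock: 17.15
tool_pos: [0.4202, 0.0105, 0.3739]
eef_rot: [2.03, 2.184, 0.211]
contact_force: [-0.6, -0.3, -2.5]
gripper_width: 0.0335
grasp_force: 60.6
```

```bash
python3 - <<'E'
from h import *
plan([.40,-.13,.365],rot(np.array([0,0,1.]),-14))
E
```

```text
t 17.15 tcp [0.4202 0.0105 0.3739] F [-0.6 -0.3 -2.5] w 0.0335 q [-0.04  0.16 -0.14  2.1   0.09  0.68 -0.17]
shift [-0.923 -0.212  0.031] turn [ 0.415 -0.034  0.632]
```

>>> {"api": "arm_command", "payload": {"steps": [[[-0.18,-0.04,0,0.06,0,0.08,0],[-0.4,-0.09,0,0.15,-0.01,0.22,0],[-0.62,-0.14,0.02,0.25,-0.02,0.38,0],[-0.82,-0.19,0.03,0.36,-0.03,0.53,0],[-0.92,-0.21,0.03,0.41,-0.03,0.63,0],[-0.92,-0.21,0.03,0.41,-0.03,0.63,0]]]}}

```text
clock: 17.9
tool_pos: [0.401, -0.1282, 0.3652]
eef_rot: [2.471, 1.939, 0.007]
contact_force: [-0.5, 0.8, -2.5]
gripper_width: 0.0334
grasp_force: 60.6
```

```bash
python3 - <<'E'
from h import *
plan(GP+[-.0886,.0163,.160],GR)
E
```

```text
t 17.9 tcp [ 0.401  -0.1282  0.3652] F [-0.5  0.8 -2.5] w 0.0334 q [ 0.2   0.26 -0.    1.97 -0.    0.91 -0.04]
shift [-0.55   0.083  0.104] turn [-0.    -0.005  0.512]
```

>>> {"api": "arm_command", "payload": {"steps": [[[-0.12,0.02,0,0,0,0.1,0],[-0.3,0.05,0.03,0,0,0.27,0],[-0.45,0.07,0.07,0,0,0.42,0],[-0.55,0.08,0.1,0,0,0.51,0],[-0.55,0.08,0.1,0,0,0.51,0],[-0.55,0.08,0.1,0,0,0.51,0]]]}}

```text
clock: 18.65
tool_pos: [0.3926, -0.2104, 0.3502]
eef_rot: [-2.696, -1.61, -0.007]
contact_force: [0.5, 0.6, -1.4]
gripper_width: 0.0336
grasp_force: 60.7
```

```bash
python3 - <<'E'
from h import *
plan(GP+[-.0886,.0163,.018],GR)
E
```

```text
t 18.65 tcp [ 0.3926 -0.2104  0.3502] F [ 0.5  0.6 -1.4] w 0.0336 q [ 0.33  0.31  0.09  1.94 -0.04  0.89 -0.06]
shift [-0.006  0.007  0.953] turn [-0.002 -0.006  0.005]
```

>>> {"api": "arm_command", "payload": {"steps": [[[0,0,0.15,0,0,0,0],[0,0,0.35,0,0,0,0],[0,0,0.55,0,0,0,0],[0,0,0.75,0,0,0,0],[-0.006,0.007,0.9,0,0,0,0],[-0.006,0.007,0.95,0,0,0,0],[-0.006,0.007,0.95,0,0,0,0]]]}}

```text
clock: 19.52
tool_pos: [0.3936, -0.2118, 0.2079]
eef_rot: [-2.697, -1.61, -0.007]
contact_force: [0.2, 0.1, -2.2]
gripper_width: 0.0335
grasp_force: 60.5
```

```bash
python3 - <<'E'
from h import *
plan(GP+[0,0,.018],GR)
E
```

```text
t 19.52 tcp [ 0.3936 -0.2118  0.2079] F [ 0.2  0.1 -2.2] w 0.0335 q [ 0.36  0.54  0.05  2.14 -0.07  0.47 -0.03]
shift [0.187 0.569 0.005] turn [-0.002 -0.005  0.004]
```

>>> {"api": "arm_command", "payload": {"steps": [[[0.03,0.1,0,0,0,0,0],[0.08,0.24,0,0,0,0,0],[0.13,0.4,0,0,0,0,0],[0.17,0.52,0,0,0,0,0],[0.187,0.57,0,0,0,0,0],[0.187,0.57,0,0,0,0,0]]]}}

```text
clock: 20.27
tool_pos: [0.482, -0.228, 0.2084]
eef_rot: [-2.698, -1.609, -0.007]
contact_force: [0.1, -0.6, -0.0]
gripper_width: 0.0333
grasp_force: 60.6
```

```bash
python3 - <<'E'
from h import *
plan(GP,GR)
E
```

```text
t 20.27 tcp [ 0.482  -0.228   0.2084] F [ 0.1 -0.6 -0. ] w 0.0333 q [ 0.32  0.62  0.07  1.9  -0.07  0.62 -0.06]
shift [ 0.003 -0.001  0.127] turn [-0.001 -0.005  0.003]
```

>>> {"api": "arm_command", "payload": {"steps": [[[0.003,0,0.05,0,0,0,0],[0.003,0,0.09,0,0,0,0],[0.003,0,0.115,0,0,0,0],[0.003,0,0.127,0,0,0,0],[0.003,0,0.127,0,0,0,0]]]}}

```text
clock: 20.9
tool_pos: [0.4815, -0.2275, 0.1894]
eef_rot: [-2.697, -1.608, -0.006]
contact_force: [-1.8, 1.1, 4.7]
gripper_width: 0.0336
grasp_force: 61.5
```

```bash
python3 - <<'E'
from h import *
plan(GP,GR)
E
```

```text
t 20.9 tcp [ 0.4815 -0.2275  0.1894] F [-1.8  1.1  4.7] w 0.0336 q [ 0.32  0.65  0.06  1.91 -0.08  0.58 -0.06]
shift [0.002 0.003 0.   ] turn [-0.004 -0.005  0.001]
```

The force changed from −2 to +4.7 N at the original height, so the collar is seated. I release.

>>> {"api": "arm_command", "payload": {"steps": [[[0,0,0,0,0,0,0.5],[0,0,0,0,0,0,0.7],[0,0,0,0,0,0,1],[0,0,0,0,0,0,1],[0,0,0,0,0,0,1],[0,0,0,0,0,0,1]]]}}

```text
clock: 21.65
tool_pos: [0.4821, -0.2278, 0.1889]
eef_rot: [-2.698, -1.609, -0.006]
contact_force: [0.6, 0.3, -0.2]
gripper_width: 0.0852
grasp_force: 0.0
```

>>> {"api": "arm_command", "payload": {"steps": [[[0,0,-0.1,0,0,0,1],[0,0,-0.3,0,0,0,1],[0,0,-0.5,0,0,0,1],[0,0,-0.7,0,0,0,1],[0,0,-0.9,0,0,0,1],[0,0,-0.95,0,0,0,1],[0,0,-0.95,0,0,0,1]]]}}

```text
clock: 22.52
tool_pos: [0.4816, -0.2281, 0.3318]
eef_rot: [-2.698, -1.609, -0.007]
contact_force: [-0.5, 0.1, 0.2]
gripper_width: 0.0851
grasp_force: 0.0
```

```bash
python3 - <<'E'
from h import *
from cell import capture
c=capture("wrist");W=cloud(c)
S=W.reshape(-1,3);S=S[np.isfinite(S[:,0])&(np.hypot(S[:,0]-.48,S[:,1]+.23)<.08)]
for a,b in[(.135,.143),(.143,.15),(.21,.222)]:
    s=S[(S[:,2]>a)&(S[:,2]<b)]
    if len(s)>5:
        r=cv2.minAreaRect(s[:,:2].astype(np.float32)); print(a,b,len(s),np.round(r[0],4),np.round(r[1],4),r[2], np.median(s[:,2]))
cv2.imwrite("pics/w2.png",cv2.resize(c["img"][100:260,230:430,::-1],None,fx=3,fy=3))
plan(KB+NT*.137+[0,0,.05],rot(NT,25))
E
```

```text
0.135 0.143 1513 [ 0.4949 -0.2301] [0.0582 0.1024] 79.56749725341797 0.14034120990909993
0.143 0.15 713 [ 0.4756 -0.2262] [0.0575 0.0642] 80.06866455078125 0.1464303127774174
0.21 0.222 1105 [ 0.4811 -0.2259] [0.0276 0.0336] 62.501373291015625 0.21612457936151902
t 22.57 tcp [ 0.4812 -0.2279  0.331 ] F [ 0.7 -0.1 -1.1] w 0.0852 q [ 0.3   0.47  0.1   1.74 -0.06  0.94 -0.08]
shift [ 2.422 -1.7    0.637] turn [-0.433 -0.078 -1.879]
```

View pics/w2.png

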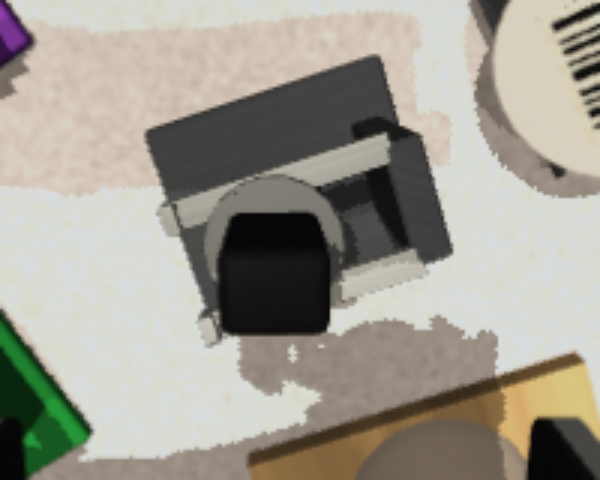

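The wand hangs upright on the fork again, collar at (275,235), within 1 mm of where it started. Now the bar key.

>>> {"api": "arm_command", "payload": {"steps": [[[0.25,-0.17,0,0,0,-0.2,0.5],[0.55,-0.38,0,0,0,-0.4,0],[0.85,-0.6,0,0,0,-0.62,0],[0.97,-0.68,0,0,0,-0.62,0],[0.97,-0.68,0,0,0,-0.62,0]]]}}

```text
clock: 23.2
tool_pos: [0.4604, -0.0498, 0.3309]
eef_rot: [-2.412, -2.01, -0.004]
contact_force: [-0.4, -1.4, 0.1]
gripper_width: -0.0001
grasp_force: 0.0
```

```bash
python3 - <<'E'
from h import *
plan(KB+NT*.137,rot(NT,25))
E
```

```text
t 23.2 tcp [ 0.4604 -0.0498  0.3309] F [-0.4 -1.4  0.1] w -0.0001 q [ 0.02  0.36 -0.01  1.92  0.    0.86 -0.17]
shift [ 1.684 -0.517  0.967] turn [-0.41  -0.142 -1.253]
```

>>> {"api": "arm_command", "payload": {"steps": [[[0.25,-0.08,0,-0.05,0,-0.2,0],[0.55,-0.17,0,-0.1,-0.03,-0.4,0],[0.85,-0.26,0.15,-0.2,-0.07,-0.6,0],[1,-0.3,0.4,-0.2,-0.07,-0.62,0],[1,-0.3,0.4,-0.2,-0.07,-0.62,0]]]}}

```text
clock: 23.82
tool_pos: [0.4432, 0.1042, 0.2698]
eef_rot: [2.012, 2.285, 0.054]
contact_force: [0.7, -0.1, 0.6]
gripper_width: 0.0
grasp_force: 0.0
```

```bash
python3 - <<'E'
from h import *
plan(KB+NT*.077,rot(NT,25))
E
```

```text
t 23.82 tcp [0.4432 0.1042 0.2698] F [ 0.7 -0.1  0.6] w 0.0 q [-0.34  0.41 -0.06  2.1   0.18  0.56 -0.42]
shift [ 0.752 -0.     0.913] turn [-0.218 -0.069 -0.636]
```

>>> {"api": "arm_command", "payload": {"steps": [[[0.25,0,0.1,-0.05,0,-0.2,0],[0.5,0,0.3,-0.12,-0.03,-0.4,0],[0.75,0,0.55,-0.22,-0.07,-0.64,0],[0.75,0,0.8,-0.22,-0.07,-0.64,0],[0.75,0,0.91,-0.22,-0.07,-0.64,0],[0.75,0,0.91,-0.22,-0.07,-0.64,0]]]}}

```text
clock: 24.58
tool_pos: [0.4461, 0.2088, 0.1307]
eef_rot: [1.566, 2.481, 0.119]
contact_force: [-1.0, -0.6, -0.1]
gripper_width: -0.0001
grasp_force: 0.0
```

```bash
python3 - <<'E'
from h import *
plan(KB+NT*.025,rot(NT,25))
E
```

```text
t 24.57 tcp [0.4461 0.2088 0.1307] F [-1.  -0.6 -0.1] w -0.0001 q [-0.76  0.72  0.21  2.24  0.5   0.05 -0.67]
shift [ 0.026 -0.022  0.358] turn [ 0.011  0.01  -0.006]
```

```bash
python3 - <<'E'
from h import *
t=np.radians(6);n=np.array([-np.sin(t)*.98,np.sin(t)*.18,np.cos(t)])
plan(KB+NT*.003+n*.027,rot(n,25))
E
```

```text
t 24.57 tcp [0.4461 0.2088 0.1307] F [-1.  -0.6 -0.1] w -0.0001 q [-0.76  0.72  0.21  2.24  0.5   0.05 -0.67]
shift [ 0.015 -0.006  0.326] turn [0.187 0.138 0.011]
```

>>> {"api": "arm_command", "payload": {"steps": [[[0.005,0,0,0.09,0.07,0,0],[0.015,-0.006,0.08,0.19,0.14,0.01,0],[0.015,-0.006,0.18,0.19,0.14,0.01,0],[0.015,-0.006,0.28,0.19,0.14,0.01,0],[0.015,-0.006,0.325,0.19,0.14,0.01,0],[0.015,-0.006,0.325,0.19,0.14,0.01,0]]]}}

```text
clock: 25.32
tool_pos: [0.4529, 0.2108, 0.0825]
eef_rot: [1.628, 2.576, 0.06]
contact_force: [0.6, 0.3, 0.2]
gripper_width: 0.0001
grasp_force: 0.0
```

```bash
python3 - <<'E'
from h import *
t=np.radians(6);n=np.array([-np.sin(t)*.98,np.sin(t)*.18,np.cos(t)])
plan(KB+n*.017,rot(n,25))
E
```

```text
t 25.32 tcp [0.4529 0.2108 0.0825] F [0.6 0.3 0.2] w 0.0001 q [-0.58  0.81  0.01  2.15  0.51  0.13 -0.63]
shift [-0.022  0.007  0.087] turn [-0.003 -0.006  0.009]
```

>>> {"api": "arm_command", "payload": {"steps": [[[-0.02,0,0.04,0,0,0,0],[-0.02,0,0.08,0,0,0,0],[-0.02,0,0.1,0,0,0,0],[-0.02,0,0.115,0,0,0,0],[-0.02,0,0.125,0,0,0,0],[-0.02,0,0.125,0,0,0,0]]]}}

```text
clock: 26.08
tool_pos: [0.4572, 0.2076, 0.0648]
eef_rot: [1.63, 2.574, 0.063]
contact_force: [0.6, -0.8, 5.4]
gripper_width: 0.0002
grasp_force: 2.0
```

>>> {"api": "arm_command", "payload": {"steps": [[[0,0,0.01,0,0,0,0],[0,0,0.015,0,0,0,0],[0,0,0.02,0,0,0,0],[0,0,0.02,0,0,0,0]]]}}

```text
clock: 26.58
tool_pos: [0.4576, 0.2075, 0.0634]
eef_rot: [1.63, 2.573, 0.065]
contact_force: [-1.8, -1.1, 22.5]
gripper_width: 0.0002
grasp_force: 11.2
```

The bar bottomed at 22 N. I retract and check.

>>> {"api": "arm_command", "payload": {"steps": [[[0,0,-0.05,0,0,0,0],[0,0,-0.2,0,0,0,0],[0,0,-0.5,0,0,0,0],[0,0,-0.8,0,0,0,0],[0,0,-1,0,0,0,0],[0,0,-1,0,0,0,0]]]}}

```text
clock: 27.32
tool_pos: [0.4423, 0.211, 0.2125]
eef_rot: [1.629, 2.575, 0.068]
contact_force: [-0.1, 0.1, -0.7]
gripper_width: -0.0001
grasp_force: 0.0
```

>>> {"api": "arm_command", "payload": {"steps": [[[0,-0.2,-0.1,0,0,0,0],[0.2,-0.5,-0.3,0,0,0,0],[0.4,-0.6,-0.4,0,0,0,0],[0.4,-0.6,-0.4,0,0,0,0],[0.4,-0.6,-0.4,0,0,0,0]]]}}

```text
clock: 27.95
tool_pos: [0.3294, 0.2262, 0.2587]
eef_rot: [1.63, 2.576, 0.06]
contact_force: [-0.4, -0.7, -0.5]
gripper_width: 0.0
grasp_force: 0.0
```

```bash
python3 - <<'E'
from h import *
from cell import capture
import pickle
A=pickle.load(open("top.pkl","rb"));W0=cloud(A);c=capture("top");W=cloud(c)
for n,(u,v) in dict(round=(231,187),sq=(263,193),bar=(244,209),wand=(401,187),pot=(319,198),bottle=(278,136),jar=(358,144),mug=(168,150)).items():
    s=np.s_[v-3:v+4,u-3:u+4];print(n,np.nanmedian(W0[s],(0,1)).round(4),np.nanmedian(W[s],(0,1)).round(4))
plan([.4,.2,.2],rot(NT,25))
cv2.imwrite("pics/end.png",c["img"][...,::-1])
E
```

```text
round [0.522  0.2428 0.0638] [0.5217 0.2431 0.0645]
sq [0.5037 0.15   0.0654] [0.5038 0.1501 0.0633]
bar [0.4592 0.2058 0.0522] [0.4587 0.2056 0.0526]
wand [ 0.4877 -0.2246  0.2165] [ 0.4879 -0.2247  0.2166]
pot [ 0.4953 -0.0112  0.0476] [ 0.4949 -0.0112  0.0484]
bottle [0.6603 0.1053 0.1105] [0.6594 0.105  0.1123]
jar [ 0.6433 -0.1244  0.0859] [ 0.6436 -0.1243  0.0853]
mug [0.6362 0.4371 0.057 ] [0.6364 0.4366 0.0579]
t 28.0 tcp [0.3298 0.2259 0.2587] F [ 0.6 -0.2 -0.5] w 0.0 q [-0.61  0.37 -0.24  2.24  0.36  0.51 -0.71]
shift [-0.332  0.315  0.438] turn [-0.18  -0.135 -0.012]
```

View pics/end.png

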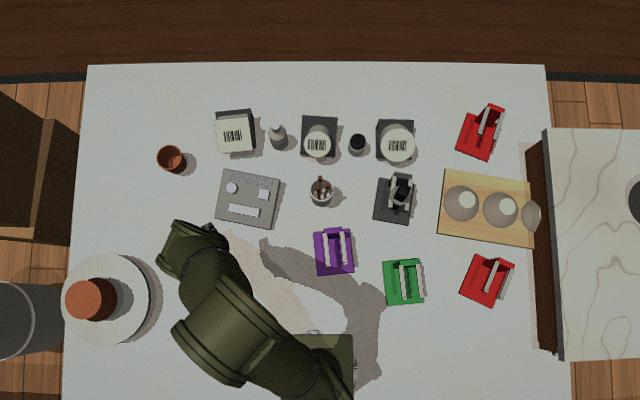

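The final view shows the keys up, the wand on its fork at (400,190), nothing displaced, and the robot clear at (190,250). I hand the job in.

```bash
python3 -c "
from cell import ticket
print(ticket.sign_off())"
```

```text
the job is handed in; nothing more can be done
None
```

I handed the job in at about 28 s: the round key was pressed, the square tub's label scanned for 2 s with the lens about 85 mm off, the wand rehung and the bar key pressed; the sign-off returned no verdict.

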